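# Release the kind of spacer that the next board needs

## Robot

A 6-joint arm with a two-finger parallel gripper is mounted at the origin on a cart in front of the work surface, level with it; the furniture and walls round the work are solid. World frame = base frame: x ahead of the robot, y to its left, z up, the work surface at z = 0. Lengths are in m, angles in rad, forces in N, time in s.
With the tool pointing down it reaches from about 0.375 to 0.9 m from the base axis. Payload 3.1 kg.
Tool frame: the origin (TCP) lies where the fingers leave the gripper's body, on its centre line; the fingertips stand 73 mm ahead of it and the grasp point (between the pads) lies 54 mm ahead of it; z points along the fingers, y is the line along which they close (so a half turn about z gives the same grasp; the last joint's range is limited). The gripper opens to 85 mm and grips with 20 to 120 N. Pads are 22 mm wide; open, the fingers measure 114 mm over their backs; the gripper's body (76 mm by 85 mm) begins 54 mm behind the grasp point. The pads swing forward as they close: fully open they stand 13 mm farther back than shut.
Start: joints at [0.927, 0.527, 1.433, -0, 1.181, -0.178], TCP at [0.28, 0.559, 0.304] pointing down, gripper open.
Joint ranges: [-3.08, 3.08], [-0.75, 2.2], [0.22, 2.44], [-1.43, 4.57], [0, 2.65], [-2.85, 2.85]. Speed limits (rad/s): [2.79, 2.79, 3.14, 3.14, 3.14, 3.14].

## Interface

Orientations are given as a unit quaternion [x, y, z, w].
In Python, from station import manip gives the robot as it stands.
- The arm moves only by the shell command python3 -m crank 'ROWS' [FORCE]. ROWS is JSON, a list of rows, each an object with "dp": the shift along the tool's x, y, z normalised to -1 to 1, where 1 is 50 cm, a list of three; "delta_rot": the turn, a rotation vector about the tool's x, y, z normalised to -1 to 1, where 1 is 2 pi rad, a list of three; "fingers": the opening, from -1 (shut) to 1 (fully open). A call has 1 to 12 rows; each row shifts and turns the commanded pose from where the row before left it, along the tool's axes as they then stand; what a row does not reach is not made up. A row lasts 1/12 s, in which the tool goes at most 41.7 mm and 7.16 degrees, less where a joint would pass 70% of its speed; a pose out of reach is approached as far as the arm can. A call with a number of a shift or a turn outside -1 to 1 is refused whole. A call with a gripper value outside its range is refused whole. The fingers move at their own pace and stop on an object; FORCE is the grip in N (left out, the last holds). Time passes only in rows, so rows that do not move let the fingers close. It gives the time, the measured TCP pose, the force, the opening and the grip force at its end, in the units of the state.
- manip.sense(): the state, without advancing time (a new reading comes with each control period).
- manip.snapshot(name): name is "scene" or "top" or "wrist"; returns (picture, depth): 480x640x3 uint8, red, green, blue; 480x640 float32, m along the optical axis (not along the pixel's ray), 0 where there is no reading.
- manip.camera_model(name): a dict with "fx", "fy", "cx", "cy" (pixels), "origin" and "attitude" of the camera in the world. Camera axes: x right, y up, looking along -z (the intrinsics and any distortion apply to the point x, -y, -z); pixel columns grow to the right and rows downward; lengths in m; the calibration is good to about 2 mm. The wrist camera is an equidistant fisheye: a pixel r from the principal point sees the ray r / f radians off the axis. A picture is of the moment at which its call begins: read the wrist's pose just before it. camera_model takes no time and is no camera call; for the wrist camera it gives the pose at the moment of the call.
- manip.sign_off(): hands the job in; it is judged then, once.
The state is a dict: "t": time; "q": joint angles; "qd": joint speeds; "tau": joint torques, N m; "tcp_pos": TCP position; "tool_rot": TCP orientation; "force": force on the tool from outside, world axes, zero at the start; "ft_torque": the same for the moment, N m; "finger_gap": opening from 0.0 (shut) to 1.0 (fully open); "gripper_force": force on a finger pad.
Only numpy, scipy, OpenCV 4.12 (cv2) and the standard library are available. Lean on these libraries where they do the work, as an engineer would, in place of code of your own. Each camera call takes 0.05 s, during which the arm holds its last target. There are 200 camera calls.

## Task

The large circuit board is assembled next, and the single loose spacer lying beside it shows which kind it needs. On the stand whose bar carries that kind, take the square stop collar off the bar and lay it on the white pin tray; then push both spacers off the end of the bar so that they drop into the catch tray under it. Leave the other stand's collar and spacers on their bar, and leave the boards, the two loose spacers and the other things on the bench where they are.

Things in the scene. Friction and masses are not known exactly. Their poses are not given: they have to be found in the camera images.
- washer_stand: Fixed grey stand carrying the flat washers. Origin: centre of its underside (on the mat), z up. Its level bar runs along y at x = 0, from a post (18 mm thick, at y = +73 mm, 107 mm high) to a free end towards -y. Under the bar is an open catch tray: outside x -36 to +36, y -91 to +44 mm; floor 5 mm, rim 30 mm above the mat; walls 4 mm.
- tube_stand: Fixed grey stand carrying the tube spacers. Origin: centre of its underside (on the mat), z up. Its level bar runs along y at x = 0, from a post (18 mm thick, at y = +73 mm, 107 mm high) to a free end towards -y. Under the bar is an open catch tray: outside x -36 to +36, y -91 to +44 mm; floor 5 mm, rim 30 mm above the mat; walls 4 mm.
- washer_bar_end (a point): Free end of the bar of the washer stand, on the bar's axis, 95 mm above the mat, at y = -45 mm of the stand. The bar is 10 mm thick. From the post it carries: 42 mm bare, the two spacers (first inner face at y = +20 mm), the stop collar (middle at y = -27 mm), 10 mm bare.
- tube_bar_end (a point): Free end of the bar of the tube stand, on the bar's axis, 95 mm above the mat, at y = -45 mm of the stand. The bar is 10 mm thick. From the post it carries: 42 mm bare, the two spacers (first inner face at y = +20 mm), the stop collar (middle at y = -27 mm), 10 mm bare.
- washer_collar_c (a point): Stop collar of the washer stand: square dark steel block, 42 mm wide (its x), 46 tall (its z), 16 thick (its y), about 90 g, outermost on the bar. Point: middle of the block; its 12.5 mm hole lies 4 mm above. Loose: it slides freely along the bar. Wider than all else on the bar, so it can be gripped across the 42 mm from above.
- tube_collar_c (a point): Stop collar of the tube stand: square dark steel block, 42 mm wide (its x), 46 tall (its z), 16 thick (its y), about 90 g, outermost on the bar. Point: middle of the block; its 12.5 mm hole lies 4 mm above. Loose: it slides freely along the bar. Wider than all else on the bar, so it can be gripped across the 42 mm from above.
- washer_1_c (a point): Inner flat washer (next to the post) on the washer stand: aluminium ring 36 mm across, 7 mm thick, hole 12.5 mm, 30 g; loose on the bar, hanging about 1 mm below centre. Point: its centre; the ring's own axis is y.
- washer_2_c (a point): Outer flat washer on the washer stand, the same as the inner one, 7.5 mm further towards the bar's end.
- tube_1_c (a point): Inner tube spacer (next to the post) on the tube stand: aluminium tube 28 mm across, 18 mm long, hole 12.5 mm, 30 g; loose on the bar, hanging about 1 mm below centre. Point: its centre; the tube's own axis is y.
- tube_2_c (a point): Outer tube spacer on the tube stand, the same as the inner one, 18.5 mm further towards the bar's end.
- washer_sample_c (a point): Loose sample: a single flat washer (36 mm across, 7 mm thick) lying flat on the mat, about 80 mm from the centre of one of the two boards. Point: its centre.
- tube_sample_c (a point): Loose sample: a single tube spacer (28 mm across, 18 mm tall) standing on its end on the mat, about 80 mm from the centre of the other board. Point: its centre.
- big_board: The large circuit board, 62 x 90 x 12 mm, fixed flat on the mat. Origin: centre of its underside.
- small_board: The small circuit board, 37 x 45 x 12 mm, fixed flat on the mat. Origin: centre of its underside.
- pin_tray_top (a point): White pin tray, a flat slab 78 mm (x) by 122 mm (y), 9 mm high, fixed on the mat near the front edge of the bench, its long side about across the edge. Point: centre of its top face.
- heatsink: Bystander: black finned heat sink, 40 x 40 x 22 mm, loose. Origin: centre of its underside.
- battery: Bystander: block battery, 27 x 50 x 18 mm, lying loose. Origin: centre of its underside.
- tape_roll: Bystander: roll of film tape, 74 mm across, 15 mm high, lying loose. Origin: centre of its underside.

How it is judged:
By the outcome, as a careful person would: the job done as asked, in the order asked, and still so for the second after the job is handed in, with the robot touching nothing.
It also fails if it takes over 53 s, if anything falls off the work surface, if the arm or the gripper's body presses on something with over 40 N, if the wrist force passes 120 N, or if a joint passes its speed limit or range.

## Working session

There is one attempt and no reset: what is moved stays moved. The work goes in short steps, Python scripts to look and compute and a shell command to move; the robot and the scene stay as the last step left them, time stands still between calls to the robot, and variables do not carry over. Pictures are saved under pics/ and viewed, at most 10 in all, crops included, and the job is handed in when it is done.

```bash
mkdir -p pics
python3 - <<'E'
from station import manip
import numpy as np,cv2
for n in("scene","top"):
    p,d=manip.snapshot(n); cv2.imwrite(f"pics/{n}.png",p[:,:,::-1]); np.save(n+"_d.npy",d); np.save(n+"_p.npy",p)
    c=manip.camera_model(n); print(n,c); 
s=manip.sense();print(s)
E
```

```text
scene {'fx': 556.4638800934831, 'fy': 556.4638800934831, 'cx': 316.8026756496447, 'cy': 246.1530823998094, 'origin': array([-0.3425652 , -0.35912281,  0.84646773]), 'attitude': array([ 0.38507945, -0.23681387, -0.48326974,  0.7497222 ])}
top {'fx': 507.8680831825659, 'fy': 507.8680831825659, 'cx': 321.1626806155792, 'cy': 243.38403166129643, 'origin': array([0.38366922, 0.08163755, 1.34059494]), 'attitude': array([-0.06815448,  0.05629401,  0.70855788, -0.70009406])}
{'t': 0.1, 'q': array([ 9.27494452e-01,  5.28337964e-01,  1.43377121e+00, -3.32701163e-06,
        1.18141319e+00, -1.78549385e-01]), 'qd': array([-0.0009884 , -0.00047383, -0.00250891,  0.00104818,  0.0005699 ,
        0.00101233]), 'tau': array([-3.00928502e-05, -4.43309784e+01, -1.78584784e+01, -1.68075630e-04,
        3.86141488e-03, -3.66626443e-05]), 'tcp_pos': array([0.27981968, 0.55829582, 0.30305394]), 'tool_rot': array([ 2.30289824e-01,  9.73121609e-01, -8.85145495e-04, -3.84008267e-04]), 'force': array([ 0.06613184,  0.175861  , -1.11974544]), 'ft_torque': array([ 0.01192676,  0.04604925, -0.0533761 ]), 'gripper_force': 0.0, 'finger_gap': 0.9999426557878687}
```

View pics/top.png

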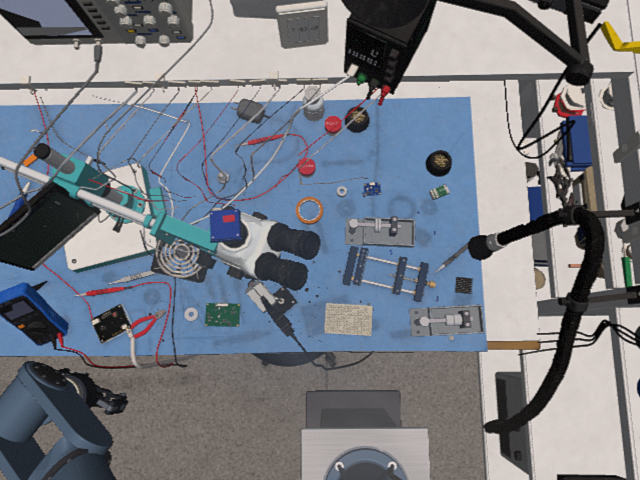

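View pics/scene.png

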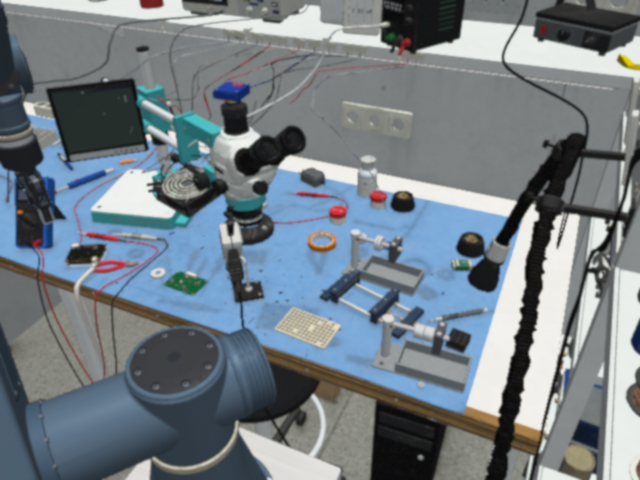

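The top view shows the big board at (222,315) with a ring at (191,314). The small blue board is at (372,188) with a sample at (342,190). The stands are at (380,230) and (447,320), and the pin tray is at (348,318). I'll zoom in on the details.

```bash
cat > h.py <<'E'
from station import manip
import numpy as np,cv2
from scipy.spatial.transform import Rotation as R
def ray(c,u,v):
    d=np.array([(u-c['cx'])/c['fx'],-(v-c['cy'])/c['fy'],-1.0]); return R.from_quat(c['attitude']).apply(d)
def onplane(c,u,v,z):
    d=ray(c,u,v); o=c['origin']; return o+d*(z-o[2])/d[2]
def cloud(c,dep):
    v,u=np.mgrid[:480,:640]
    P=np.stack([(u-c['cx'])/c['fx']*dep,-(v-c['cy'])/c['fy']*dep,-dep],-1)
    return R.from_quat(c['attitude']).apply(P.reshape(-1,3)).reshape(480,640,3)+c['origin']
E
python3 - <<'E'
from h import *
t=np.load('top_p.npy')[:,:,::-1];s=np.load('scene_p.npy')[:,:,::-1]
z=lambda a,x,y,w,h,W,H:cv2.resize(a[y:y+h,x:x+w],(W,H),interpolation=cv2.INTER_CUBIC)
im=np.vstack([np.hstack([z(t,330,205,160,140,400,350),z(s,340,225,140,170,400,350)]),np.hstack([z(t,170,290,90,50,400,250),z(t,320,170,90,50,400,250)])])
cv2.imwrite('pics/zoom.png',im)
c=manip.camera_model('top');X=cloud(c,np.load('top_d.npy'))
for n,(u,v,z0) in dict(bigb=(222,315,.012),s1=(191,314,.01),smb=(372,188,.012),s2=(342,190,.01),tray=(348,318,.009)).items():
    print(n,onplane(c,u,v,z0).round(3),'depth',X[v,u].round(3))
for u,v in((191,314),(342,190)):
    print((X[v-5:v+6,u-6:u+7,2]*1000).round(0).astype(int))
# high points of stands
for n,(a,b,x,y) in dict(A=(340,420,205,250),B=(405,490,295,340)).items():
    S=X[x:y,a:b].reshape(-1,3)
    for lo,hi in((.1,.112),(.112,.125),(.024,.034)):
        m=S[(S[:,2]>lo)&(S[:,2]<hi)]
        if len(m): print(n,lo,len(m),m.min(0).round(3),m.max(0).round(3),cv2.minAreaRect(m[:,:2].astype(np.float32)*1000))
E
```

```text
bigb [0.435 0.363 0.012] depth [0.435 0.364 0.008]
s1 [0.438 0.444 0.01 ] depth [ 0.439  0.448 -0.001]
smb [ 0.771 -0.036  0.012] depth [ 0.773 -0.037  0.004]
s2 [0.767 0.045 0.01 ] depth [ 0.77   0.044 -0.002]
tray [0.423 0.035 0.009] depth [0.423 0.035 0.015]
[[ 2  4 12  4  9 10  8  7  8  1  1  7 -2]
 [ 5 11  5  4 12 10  9  7  7  7  7  6  6]
 [ 4  9 10 13  8 11 10  6  5 10  5  9  6]
 [ 5 10  9 10  9  4  1 -4  6 11 10  7  4]
 [ 6  8  6  5  6  1  2  7  3 11 11  5  5]
 [ 2  2  7  7  0 -4 -1 -1 -2  5  6 11  8]
 [ 9  7  9  3  3 -3  0  3 -5  8  9  7  5]
 [ 9  6  7  7  3  4 -5 -1 11 10  3  5 11]
 [ 7  6 10  5  3  5 14  3 10 10 11 11  2]
 [ 2  5 11 11  9  6  6 11  5  7  4  9  7]
 [ 4 -1  6  9  6  7 11 12  8  6  5  2  1]]
[[-4  2  3  0  2 -2  0  3  1  3  0 -3  2]
 [ 2 -3  2  1  3 16 16 19  1 -1 -2 -2 -4]
 [ 3  0 -4 13 17 19 18 12 19 -2  1  2 -1]
 [ 2  1 19 20 16 20 24 19 19 15 -3 -1  0]
 [ 0 14 19 18 18 15 12 15 21 21 19  0  0]
 [ 4 20 19 11 11 -2 -2  4 17 17 19 -3 -3]
 [-3 14 21 19  2  4  1  4 23 21 20 -2 -1]
 [ 1 20 17 19 -1 -3  1  3 20 18 16 -5 -4]
 [ 0 18 17 18 19 16 16 26 20 18 18 -3 -
[... 325 characters left out ...]
711303711), (115.8714599609375, 41.43794631958008), 88.23004150390625)
A 0.024 223 [ 0.6   -0.146  0.024] [0.687 0.029 0.034] ((644.673583984375, -58.870361328125), (86.91098022460938, 174.873046875), 1.4539464712142944)
B 0.1 295 [ 0.396 -0.258  0.1  ] [ 0.436 -0.133  0.112] ((418.7118225097656, -196.0083465576172), (125.06243896484375, 40.076412200927734), 86.6829605102539)
B 0.112 104 [ 0.396 -0.251  0.112] [ 0.436 -0.199  0.12 ] ((415.322509765625, -224.7891387939453), (40.60337829589844, 51.623741149902344), 2.0936107635498047)
B 0.024 248 [ 0.378 -0.309  0.024] [ 0.453 -0.135  0.034] ((414.7921142578125, -221.28097534179688), (71.85514831542969, 173.19598388671875), 2.1925296783447266)
```

View pics/zoom.png

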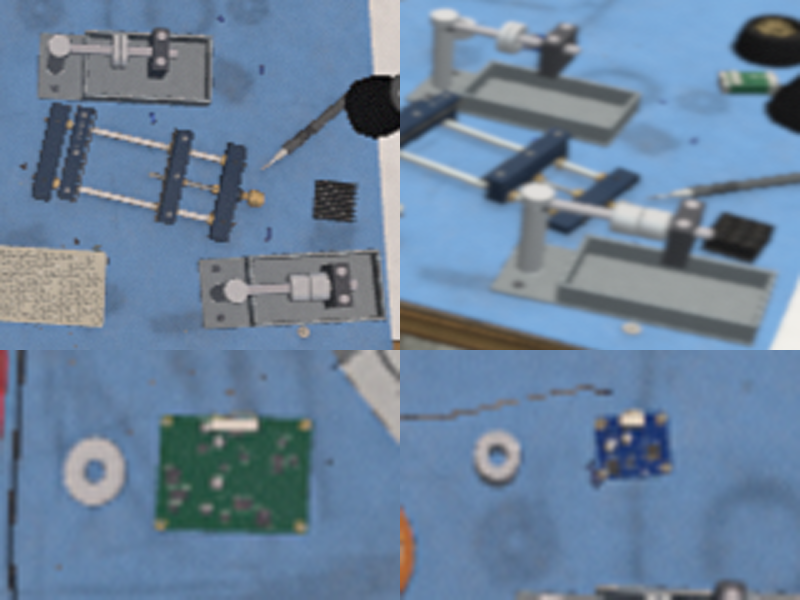

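The washer lies beside the big board, so the washer stand is the target. In the top view that is the far one at (380,230). Next I'll check the heights of obstacles along the path.

Run:
```python
from h import *
H={}
for n in('top','scene'):
    c=manip.camera_model(n);d=np.load(n+'_d.npy');X=cloud(c,d)[d>0]
    m=(X[:,0]>.2)&(X[:,0]<.95)&(X[:,1]>-.45)&(X[:,1]<.65)&(X[:,2]>-.05)&(X[:,2]<1.2)
    for i,j,z in zip((X[m,0]//.05).astype(int),(X[m,1]//.05).astype(int),X[m,2]):
        H[i,j]=max(H.get((i,j),0),z)
print('x\\y  ',' '.join(f'{j*5:4d}' for j in range(12,-10,-1)))
for i in range(18,3,-1): print(f'{i*5:4d} ',' '.join(f'{H.get((i,j),-.01)*100:4.0f}' for j in range(12,-10,-1)))
c=manip.camera_model('top');d=np.load('top_d.npy');X=cloud(c,d)
S=X[205:250,340:420].reshape(-1,3)
m=S[(S[:,2]>.105)]
for y in np.arange(-.11,.04,.01):
    k=m[(m[:,1]>=y)&(m[:,1]<y+.01)]
    if len(k): print(round(y,2),len(k),k[:,0].min().round(3),k[:,0].max().round(3),k[:,2].mean().round(3))
# dark collar pixels: HSV
```

```text
x\y     60   55   50   45   40   35   30   25   20   15   10    5    0   -5  -10  -15  -20  -25  -30  -35  -40  -45
  90    62   62   62   62   63   62   62   51   48   58   58   57   48    5   61   57   48   48   48   48   54   54
  85    49   48   51   51   63   60   60   48   48   49   48   62   64   47   64   48   48   48   68   48   48   49
  80    48   48   51   51   51   51   48   48   48   48   48   54   64   64   64   48   48   48   71   48   47   48
  75    35   51   51   51   51   45   44   44   46   47   53   53   49   63    1    1    2   73   74   45   45   40
  70    51   52   44   51   44   44   43   46   46   45   46   86   87   86   84   84   81   78   75   48    0   52
  65    52   52   46   49   32   38   36   40   42   42   45   35   11   12   12    3    1   75   74    1    0   51
  60    50   32   33   34   35   35   34   45   45   34    1    1   11   12   12    4    1    1   24   43   44   43
  55    43    5   21   24   35   35   35   45   45   38   39   36    5    5    4    5    2    2   25   43   47   51
  50     2    2    1   19   19   25   35   43   35   39 
[... 238 characters left out ...]
  2    2    1    1   11   11   12   12   42   43   51
  35     3    3    1    1    1    1    1    1   12   13   11    1    1    1    1   11    4   12   12    4   39   52
  30    34   57   59   59    1    1    1    1    1   10   10    1    1    1    1    1    1    1    1    1   34   26
  25    32   57   59   61   62   -1   -1   -1   -1   -1    0    0   -1   -1   -1   -1   -1   -1   -1   -1   28   19
  20    -1   59   60   64   66   66   -1   -1   -1   -1   -1   -1   -1   -1   -1   -1   -1   -1   -1   -1   21   17
-0.09 54 0.626 0.669 0.113
-0.08 69 0.626 0.669 0.113
-0.05 23 0.638 0.663 0.11
-0.04 32 0.635 0.663 0.11
-0.0 2 0.654 0.656 0.108
0.01 30 0.643 0.664 0.108
0.02 27 0.643 0.664 0.108
```

```bash
python3 -m crank '[{"dp":[0,-0.056,-0.06],"delta_rot":[0,0,0],"fingers":1},{"dp":[0,-0.056,-0.06],"delta_rot":[0,0,0],"fingers":1},{"dp":[0,-0.056,-0.06],"delta_rot":[0,0,0],"fingers":1},{"dp":[0,-0.056,-0.06],"delta_rot":[0,0,0],"fingers":1},{"dp":[0,-0.056,-0.06],"delta_rot":[0,0,0],"fingers":1},{"dp":[0,-0.056,-0.06],"delta_rot":[0,0,0],"fingers":1},{"dp":[0,-0.056,-0.06],"delta_rot":[0,0,0],"fingers":1}]' 40
```

```text
t: 0.68
tcp_pos: [0.1912, 0.3819, 0.5148]
tool_rot: [0.23, 0.973, -0.001, -0.0]
force: [1.7, -0.3, 0.7]
finger_gap: 1.0
gripper_force: 0.0
```

```bash
python3 -m crank '[{"dp":[-0.078,-0.003,0],"delta_rot":[0,0,0.0145],"fingers":1},{"dp":[-0.078,-0.003,0],"delta_rot":[0,0,0.0145],"fingers":1},{"dp":[-0.078,-0.003,0],"delta_rot":[0,0,0.0145],"fingers":1},{"dp":[-0.078,-0.003,0],"delta_rot":[0,0,0.0145],"fingers":1},{"dp":[-0.078,-0.003,0],"delta_rot":[0,0,0.0145],"fingers":1},{"dp":[-0.078,-0.003,0],"delta_rot":[0,0,0.0145],"fingers":1},{"dp":[-0.078,-0.003,0],"delta_rot":[0,0,0.0145],"fingers":1},{"dp":[-0.078,-0.003,0],"delta_rot":[0,0,0.0145],"fingers":1},{"dp":[-0.078,-0.003,0],"delta_rot":[0,0,0.0145],"fingers":1},{"dp":[-0.078,-0.003,0],"delta_rot":[0,0,0.0145],"fingers":1},{"dp":[-0.078,-0.003,0],"delta_rot":[0,0,0.0145],"fingers":1},{"dp":[-0.078,-0.003,0],"delta_rot":[0,0,0.0145],"fingers":1}]'
```

```text
t: 1.68
tcp_pos: [0.4316, 0.0056, 0.5134]
tool_rot: [0.704, 0.71, -0.0, -0.0]
force: [0.8, -0.5, -0.5]
finger_gap: 1.003
gripper_force: 0.0
```

```bash
python3 -m crank '[{"dp":[-0.03,0.049,0.053],"delta_rot":[0,0,0],"fingers":1},{"dp":[-0.03,0.049,0.053],"delta_rot":[0,0,0],"fingers":1},{"dp":[-0.03,0.049,0.053],"delta_rot":[0,0,0],"fingers":1},{"dp":[-0.03,0.049,0.053],"delta_rot":[0,0,0],"fingers":1},{"dp":[-0.03,0.049,0.053],"delta_rot":[0,0,0],"fingers":1},{"dp":[-0.03,0.049,0.053],"delta_rot":[0,0,0],"fingers":1},{"dp":[-0.03,0.049,0.053],"delta_rot":[0,0,0.006],"fingers":1},{"dp":[0,0,0],"delta_rot":[0,0,0],"fingers":1},{"dp":[0,0,0],"delta_rot":[0,0,0],"fingers":1}]'
python3 - <<'E'
from h import *
c=manip.camera_model('wrist');p,d=manip.snapshot('wrist');cv2.imwrite('pics/w1.png',p[:,:,::-1])
np.savez('w1.npz',p=p,d=d,**c);print(c)
E
```

```text
t: 2.43
tcp_pos: [0.6039, -0.0958, 0.3245]
tool_rot: [0.716, 0.698, -0.002, -0.003]
force: [-0.3, 0.5, 0.3]
finger_gap: 1.002
gripper_force: 0.0
{'fx': 371.64829954431775, 'fy': 371.64829954431775, 'cx': 318.785143914636, 'cy': 248.9968712740942, 'origin': array([ 0.60442784, -0.02243624,  0.39686365]), 'attitude': array([-0.14539613,  0.00547349, -0.01229709,  0.98928196])}
```

View pics/w1.png

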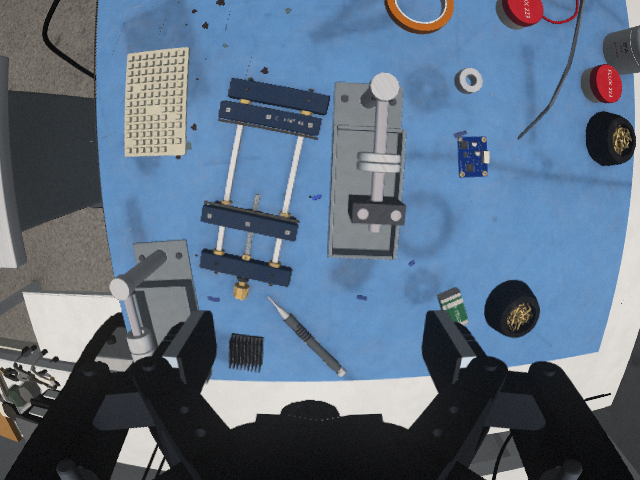

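The wrist view shows the post top at (384,88), the washers at (380,162), the collar top around (377,202) and the bar end at (376,231). I'll convert these to world coordinates.

```bash
cat >> h.py <<'E'
def fray(c,u,v):
    a,b=(u-c['cx']),(v-c['cy']);r=np.hypot(a,b);t=r/c['fx'];s=np.sin(t)/max(r,1e-9)
    return R.from_quat(c['attitude']).apply([a*s,-b*s,-np.cos(t)])
def fplane(c,u,v,z):
    d=fray(c,u,v);o=c['origin'];return o+d*(z-o[2])/d[2]
E
python3 - <<'E'
from h import *
c=dict(np.load('w1.npz'));p=c['p']
for n,(u,v,z) in dict(post=(384.5,88,.107),barend=(376,232,.095),cTL=(350,196,.114),cTR=(402,196,.114),barAtWasher=(380,145,.1),bar2=(377,187,.1),trTL=(336,126,.03),trBL=(330,257,.03),trBR=(395,258,.03),pinTL=(127,50,.009),pinTR=(188,47,.009),pinBL=(125,156,.009),pinBR=(186,155,.009)).items(): print(n,fplane(c,u,v,z).round(4))
cv2.imwrite('pics/w1z.png',cv2.resize(p[60:270,310:430,::-1],None,fx=2.8,fy=2.8,interpolation=cv2.INTER_CUBIC))
E
```

```text
post [0.654  0.0188 0.107 ]
barend [ 0.6485 -0.0993  0.095 ]
cTL [ 0.6253 -0.0654  0.114 ]
cTR [ 0.6661 -0.0658  0.114 ]
barAtWasher [ 0.6508 -0.0265  0.1   ]
bar2 [ 0.6483 -0.0605  0.1   ]
trTL [ 0.6188 -0.0084  0.03  ]
trBL [ 0.6103 -0.1415  0.03  ]
trBR [ 0.6788 -0.1444  0.03  ]
pinTL [0.3883 0.1007 0.009 ]
pinTR [0.4643 0.0904 0.009 ]
pinBL [ 0.3809 -0.0231  0.009 ]
pinBR [ 0.4579 -0.0295  0.009 ]
```

View pics/w1z.png

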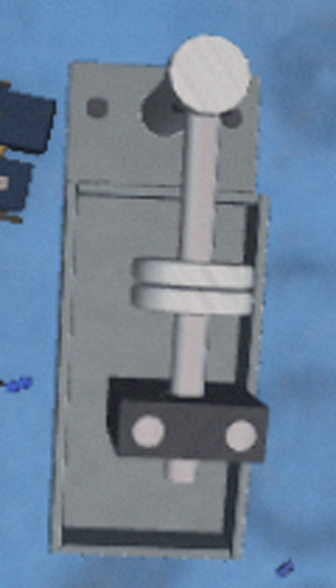

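```bash
python3 -m crank '[{"dp":[0.016,0.0445,0.06],"delta_rot":[0,0,0.004],"fingers":1},{"dp":[0.016,0.0445,0.06],"delta_rot":[0,0,0],"fingers":1},{"dp":[0,0,0.062],"delta_rot":[0,0,0],"fingers":1},{"dp":[0,0,0.062],"delta_rot":[0,0,0],"fingers":1},{"dp":[0,0,0.04],"delta_rot":[0,0,0],"fingers":1},{"dp":[0,0,0],"delta_rot":[0,0,0],"fingers":1},{"dp":[0,0,0],"delta_rot":[0,0,0],"fingers":1}]'
python3 - <<'E'
from h import *
c=manip.camera_model('wrist');p,d=manip.snapshot('wrist');cv2.imwrite('pics/w2.png',p[:,:,::-1]);np.savez('w2.npz',p=p,d=d,**c)
E
```

```text
t: 3.07
tcp_pos: [0.6489, -0.0803, 0.1878]
tool_rot: [0.724, 0.689, 0.0, 0.0]
force: [-0.2, -0.4, -0.2]
finger_gap: 1.003
gripper_force: 0.0
```

View pics/w2.png

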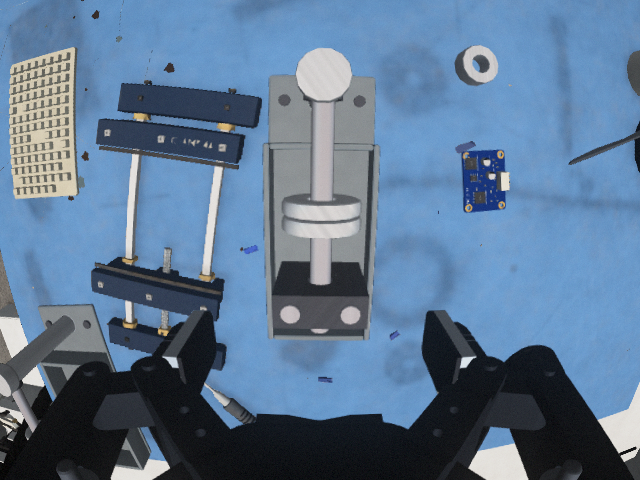

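The gripper is centred on the collar at u≈321 and aligned with the bar. I'll descend and grip.

```bash
python3 -m crank '[{"dp":[0,0,0.047],"delta_rot":[0,0,0],"fingers":1},{"dp":[0,0,0.047],"delta_rot":[0,0,0],"fingers":1},{"dp":[0,0,0],"delta_rot":[0,0,0],"fingers":0.2},{"dp":[0,0,0],"delta_rot":[0,0,0],"fingers":-0.5},{"dp":[0,0,0],"delta_rot":[0,0,0],"fingers":-0.5},{"dp":[0,0,0],"delta_rot":[0,0,0],"fingers":-0.5},{"dp":[0,0,0],"delta_rot":[0,0,0],"fingers":-0.5},{"dp":[0,0,0],"delta_rot":[0,0,0],"fingers":-0.5}]' 40
```

```text
t: 3.78
tcp_pos: [0.6496, -0.0812, 0.1419]
tool_rot: [0.725, 0.689, 0.0, 0.001]
force: [-2.8, -0.0, 6.6]
finger_gap: 0.491
gripper_force: 44.1
```

```bash
python3 -m crank '[{"dp":[0,0,-0.003],"delta_rot":[0,0,0],"fingers":-0.5},{"dp":[0,0,0],"delta_rot":[0,0,0],"fingers":-0.5},{"dp":[-0.01,0,0],"delta_rot":[0,0,0],"fingers":-0.5},{"dp":[-0.015,0,0],"delta_rot":[0,0,0],"fingers":-0.5}]'
```

```text
t: 4.12
tcp_pos: [0.6489, -0.0921, 0.1419]
tool_rot: [0.724, 0.689, 0.001, -0.001]
force: [-1.3, 4.3, 7.5]
finger_gap: 0.49
gripper_force: 44.0
```

```bash
python3 -m crank '[{"dp":[0,0,-0.003],"delta_rot":[0,0,0],"fingers":-0.5},{"dp":[0,0,0],"delta_rot":[0,0,0],"fingers":-0.5}]'
```

```text
t: 4.28
tcp_pos: [0.6489, -0.0942, 0.1425]
tool_rot: [0.725, 0.689, 0.0, 0.001]
force: [0.6, 0.4, -1.3]
finger_gap: 0.485
gripper_force: 43.6
```

Contact is free now, with -1.3 N left, which is about the collar's weight. I'll pull off the rest.

```bash
python3 -m crank '[{"dp":[-0.015,0,0],"delta_rot":[0,0,0],"fingers":-0.5},{"dp":[-0.02,0,0],"delta_rot":[0,0,0],"fingers":-0.5},{"dp":[-0.02,0,0],"delta_rot":[0,0,0],"fingers":-0.5},{"dp":[-0.02,0,0],"delta_rot":[0,0,0],"fingers":-0.5},{"dp":[0,0,0],"delta_rot":[0,0,0],"fingers":-0.5}]'
```

```text
t: 4.7
tcp_pos: [0.6469, -0.1339, 0.1423]
tool_rot: [0.725, 0.688, -0.0, 0.001]
force: [-0.6, -0.3, -1.0]
finger_gap: 0.49
gripper_force: 43.6
```

```bash
python3 -m crank '[{"dp":[0,0,-0.06],"delta_rot":[0,0,0],"fingers":-0.5},{"dp":[0,0,-0.075],"delta_rot":[0,0,0],"fingers":-0.5},{"dp":[0,0,-0.075],"delta_rot":[0,0,0],"fingers":-0.5},{"dp":[0,0,-0.075],"delta_rot":[0,0,0],"fingers":-0.5},{"dp":[0.033,-0.058,0],"delta_rot":[0,0,0],"fingers":-0.5},{"dp":[0.033,-0.058,0],"delta_rot":[0,0,0],"fingers":-0.5},{"dp":[0.033,-0.058,0],"delta_rot":[0,0,0],"fingers":-0.5},{"dp":[0.033,-0.058,0],"delta_rot":[0,0,0],"fingers":-0.5},{"dp":[0.033,-0.058,0],"delta_rot":[0,0,0],"fingers":-0.5},{"dp":[0.033,-0.058,0],"delta_rot":[0,0,0],"fingers":-0.5},{"dp":[0.033,-0.058,0],"delta_rot":[0,0,0],"fingers":-0.5},{"dp":[0.033,-0.058,0],"delta_rot":[0,0,0],"fingers":-0.5}]'
```

```text
t: 5.7
tcp_pos: [0.4201, 0.0131, 0.285]
tool_rot: [0.725, 0.689, 0.0, 0.0]
force: [1.2, -0.1, -1.8]
finger_gap: 0.487
gripper_force: 43.5
```

```bash
python3 -m crank '[{"dp":[0,0,0.07],"delta_rot":[0,0,0],"fingers":-0.5},{"dp":[0,0,0.075],"delta_rot":[0,0,0],"fingers":-0.5},{"dp":[0,0,0.075],"delta_rot":[0,0,0],"fingers":-0.5},{"dp":[0,0,0.075],"delta_rot":[0,0,0],"fingers":-0.5},{"dp":[0,0,0.05],"delta_rot":[0,0,0],"fingers":-0.5},{"dp":[0,0,0],"delta_rot":[0,0,0],"fingers":-0.5},{"dp":[0,0,0],"delta_rot":[0,0,0],"fingers":-0.5}]'
python3 - <<'E'
from h import *
c=manip.camera_model('wrist');p,d=manip.snapshot('wrist');cv2.imwrite('pics/w3.png',p[:,:,::-1])
E
```

```text
t: 6.28
tcp_pos: [0.4213, 0.0125, 0.1116]
tool_rot: [0.725, 0.689, -0.001, -0.001]
force: [0.2, 0.3, -0.9]
finger_gap: 0.484
gripper_force: 43.3
```

View pics/w3.png

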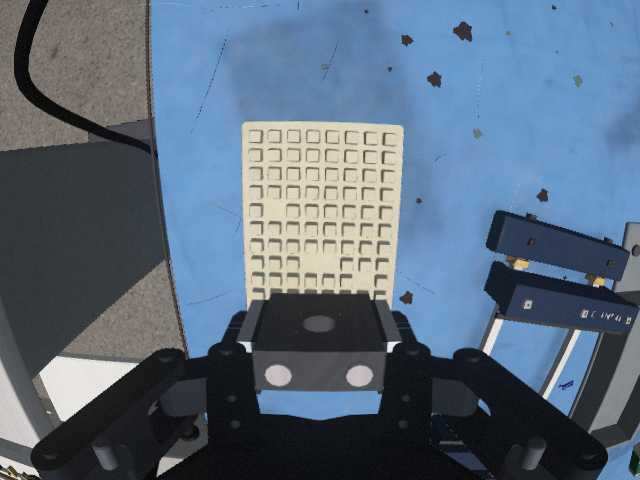

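The collar is held square over the pin tray at around (320,325). I'll lower it to contact.

```bash
python3 -m crank '[{"dp":[0,0,0.022],"delta_rot":[0,0,0],"fingers":-0.5},{"dp":[0,0,0.022],"delta_rot":[0,0,0],"fingers":-0.5},{"dp":[0,0,0.004],"delta_rot":[0,0,0],"fingers":-0.5},{"dp":[0,0,0.002],"delta_rot":[0,0,0],"fingers":-0.5},{"dp":[0,0,0],"delta_rot":[0,0,0],"fingers":-0.5},{"dp":[0,0,0],"delta_rot":[0,0,0],"fingers":-0.5}]'
```

```text
t: 6.83
tcp_pos: [0.4222, 0.0125, 0.0886]
tool_rot: [0.725, 0.689, 0.001, 0.001]
force: [0.5, -0.1, -1.3]
finger_gap: 0.487
gripper_force: 43.5
```

```bash
python3 -m crank '[{"dp":[0,0,0.003],"delta_rot":[0,0,0],"fingers":-0.5},{"dp":[0,0,0.003],"delta_rot":[0,0,0],"fingers":-0.5},{"dp":[0,0,0.002],"delta_rot":[0,0,0],"fingers":-0.5},{"dp":[0,0,0],"delta_rot":[0,0,0],"fingers":-0.5}]'
```

```text
t: 7.17
tcp_pos: [0.4219, 0.0125, 0.0844]
tool_rot: [0.725, 0.689, 0.0, 0.001]
force: [-0.9, 0.0, 12.1]
finger_gap: 0.483
gripper_force: 44.6
```

Contact with the tray. I'll release, back straight up, and look.

```bash
python3 -m crank '[{"dp":[0,0,-0.002],"delta_rot":[0,0,0],"fingers":-0.5},{"dp":[0,0,0],"delta_rot":[0,0,0],"fingers":0.1},{"dp":[0,0,0],"delta_rot":[0,0,0],"fingers":0.4},{"dp":[0,0,0],"delta_rot":[0,0,0],"fingers":0.6},{"dp":[0,0,0],"delta_rot":[0,0,0],"fingers":0.6},{"dp":[0,0,-0.04],"delta_rot":[0,0,0],"fingers":0.6},{"dp":[0,0,-0.06],"delta_rot":[0,0,0],"fingers":0.6},{"dp":[0,0,-0.075],"delta_rot":[0,0,0],"fingers":0.6},{"dp":[0,0,-0.075],"delta_rot":[0,0,0],"fingers":0.6},{"dp":[0,0,-0.075],"delta_rot":[0,0,0],"fingers":0.6},{"dp":[0,0,-0.06],"delta_rot":[0,0,0],"fingers":0.6},{"dp":[0,0,0],"delta_rot":[0,0,0],"fingers":-0.5}]'
python3 - <<'E'
from h import *
c=manip.camera_model('wrist');p,d=manip.snapshot('wrist');a,_=manip.snapshot('top')
cv2.imwrite('pics/w4.png',np.hstack([cv2.resize(p[:,:,::-1],(480,360)),cv2.resize(a[200:350,300:433,::-1],(320,360))]))
E
```

```text
t: 8.17
tcp_pos: [0.4242, 0.0122, 0.2819]
tool_rot: [0.724, 0.689, 0.003, 0.005]
force: [1.3, -0.3, 0.1]
finger_gap: 0.676
gripper_force: 0.0
```

View pics/w4.png

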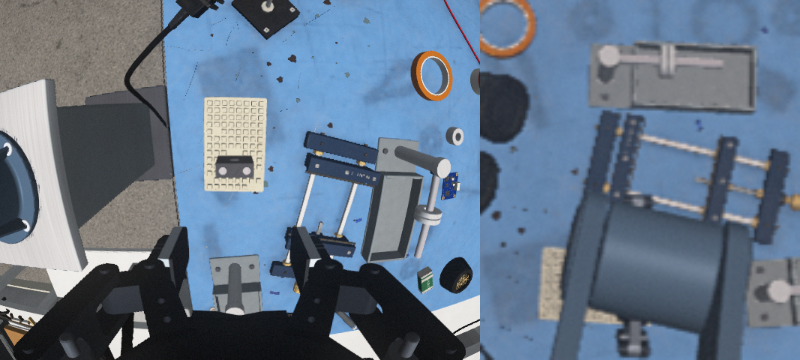

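The collar stands on the tray and the washers are still on the bar. Next I'll set the finger gap to straddle the bar and go above the bare section behind the washers.

```bash
python3 -m crank '[{"dp":[-0.0043,0.06,0],"delta_rot":[0,0,0],"fingers":-0.53},{"dp":[-0.0043,0.08,0],"delta_rot":[0,0,0],"fingers":-0.53},{"dp":[-0.0043,0.08,0],"delta_rot":[0,0,0],"fingers":-0.53},{"dp":[-0.0043,0.08,0],"delta_rot":[0,0,0],"fingers":-0.53},{"dp":[-0.0043,0.08,0],"delta_rot":[0,0,0],"fingers":-0.53},{"dp":[-0.0043,0.078,0],"delta_rot":[0,0,0],"fingers":-0.53},{"dp":[0,0,0.06],"delta_rot":[0,0,0],"fingers":-0.53},{"dp":[0,0,0.05],"delta_rot":[0,0,0],"fingers":-0.53},{"dp":[0,0,0],"delta_rot":[0,0,0],"fingers":-0.53},{"dp":[0,0,0],"delta_rot":[0,0,0],"fingers":-0.53}]'
python3 - <<'E'
from h import *
c=manip.camera_model('wrist');p,d=manip.snapshot('wrist');cv2.imwrite('pics/w5.png',p[:,:,::-1])
E
```

```text
t: 9.1
tcp_pos: [0.6475, -0.0114, 0.2178]
tool_rot: [0.725, 0.689, -0.003, -0.004]
force: [0.8, -0.8, 0.4]
finger_gap: 0.241
gripper_force: 0.0
```

View pics/w5.png

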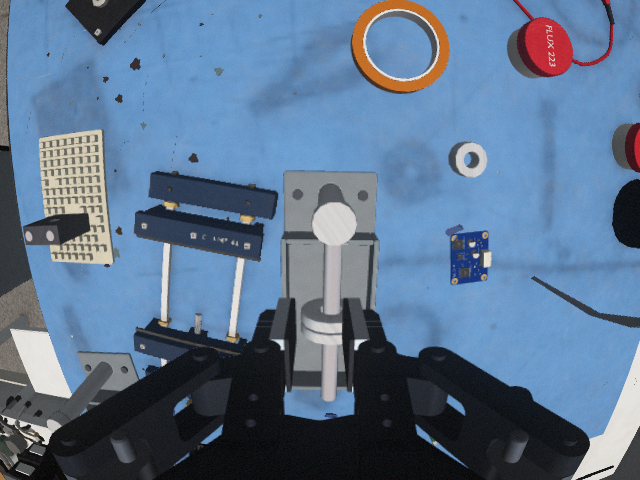

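The bar is at u≈331 and the finger gap centre at u≈319, so I'm 5 mm short in x. I'll correct that and descend.

```bash
python3 -m crank '[{"dp":[-0.001,0.01,0],"delta_rot":[0,0,0],"fingers":-0.53},{"dp":[0,0,0.04],"delta_rot":[0,0,0],"fingers":-0.53},{"dp":[0,0,0],"delta_rot":[0,0,0],"fingers":-0.53},{"dp":[0,0,0],"delta_rot":[0,0,0],"fingers":-0.53}]'
```

```text
t: 9.48
tcp_pos: [0.6546, -0.0125, 0.2026]
tool_rot: [0.725, 0.689, -0.0, -0.0]
force: [-0.6, 0.2, 0.2]
finger_gap: 0.239
gripper_force: 0.0
```

```bash
python3 -m crank '[{"dp":[0,-0.004,0.02],"delta_rot":[0,0,0],"fingers":-0.53},{"dp":[0,0,0.03],"delta_rot":[0,0,0],"fingers":-0.53},{"dp":[0,0,0.03],"delta_rot":[0,0,0],"fingers":-0.53},{"dp":[0,0,0.03],"delta_rot":[0,0,0],"fingers":-0.53},{"dp":[0,0,0],"delta_rot":[0,0,0],"fingers":-0.53},{"dp":[0,0,0],"delta_rot":[0,0,0],"fingers":-0.53}]'
```

```text
t: 9.98
tcp_pos: [0.6523, -0.0124, 0.1467]
tool_rot: [0.725, 0.689, -0.0, -0.0]
force: [0.3, -0.4, -0.1]
finger_gap: 0.233
gripper_force: 0.0
```

```bash
python3 -m crank '[{"dp":[-0.01,0,0],"delta_rot":[0,0,0],"fingers":-0.53},{"dp":[-0.01,0,0],"delta_rot":[0,0,0],"fingers":-0.53},{"dp":[-0.01,0,0],"delta_rot":[0,0,0],"fingers":-0.53},{"dp":[-0.01,0,0],"delta_rot":[0,0,0],"fingers":-0.53},{"dp":[-0.01,0,0],"delta_rot":[0,0,0],"fingers":-0.53},{"dp":[-0.01,0,0],"delta_rot":[0,0,0],"fingers":-0.53},{"dp":[-0.01,0,0],"delta_rot":[0,0,0],"fingers":-0.53},{"dp":[-0.01,0,0],"delta_rot":[0,0,0],"fingers":-0.53},{"dp":[-0.01,0,0],"delta_rot":[0,0,0],"fingers":-0.53},{"dp":[-0.01,0,0],"delta_rot":[0,0,0],"fingers":-0.53}]'
```

```text
t: 10.82
tcp_pos: [0.6501, -0.0629, 0.1469]
tool_rot: [0.725, 0.689, -0.0, -0.0]
force: [0.2, 0.3, -0.1]
finger_gap: 0.233
gripper_force: 0.3
```

```bash
python3 -m crank '[{"dp":[-0.007,0,0],"delta_rot":[0,0,0],"fingers":-0.53},{"dp":[-0.007,0,0],"delta_rot":[0,0,0],"fingers":-0.53},{"dp":[-0.007,0,0],"delta_rot":[0,0,0],"fingers":-0.53},{"dp":[-0.007,0,0],"delta_rot":[0,0,0],"fingers":-0.53},{"dp":[-0.007,0,0],"delta_rot":[0,0,0],"fingers":-0.53},{"dp":[-0.007,0,0],"delta_rot":[0,0,0],"fingers":-0.53},{"dp":[-0.007,0,0],"delta_rot":[0,0,0],"fingers":-0.53},{"dp":[-0.007,0,0],"delta_rot":[0,0,0],"fingers":-0.53},{"dp":[-0.007,0,0],"delta_rot":[0,0,0],"fingers":-0.53},{"dp":[-0.007,0,0],"delta_rot":[0,0,0],"fingers":-0.53},{"dp":[0,0,0],"delta_rot":[0,0,0],"fingers":-0.53},{"dp":[0,0,0],"delta_rot":[0,0,0],"fingers":-0.53}]'
python3 - <<'E'
from h import *
c=manip.camera_model('wrist');p,d=manip.snapshot('wrist');a,_=manip.snapshot('scene')
cv2.imwrite('pics/w6.png',np.hstack([cv2.resize(p[:,:,::-1],(480,360)),cv2.resize(a[220:310,340:420,::-1],(320,360),interpolation=cv2.INTER_CUBIC)]))
E
```

```text
t: 11.82
tcp_pos: [0.6484, -0.0976, 0.1469]
tool_rot: [0.725, 0.689, 0.0, 0.0]
force: [-0.0, 0.3, -0.3]
finger_gap: 0.233
gripper_force: 0.0
```

View pics/w6.png

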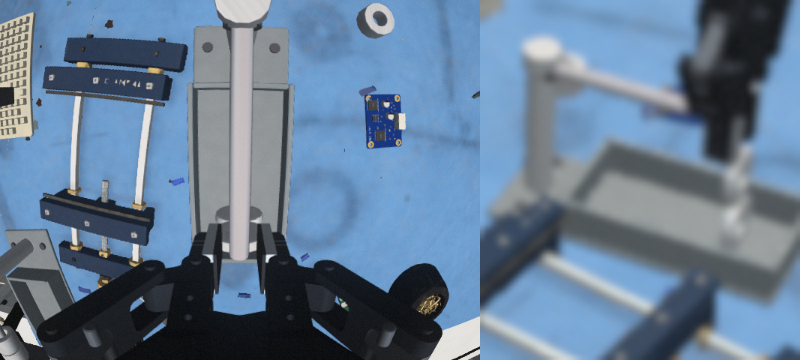

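The bar end is bare in the wrist view at (240,258), and one washer is visible in the catch tray. I'll push on a little, lift clear, and check the rest with depth numbers.

```bash
python3 -m crank '[{"dp":[-0.01,0,0],"delta_rot":[0,0,0],"fingers":-0.53},{"dp":[-0.01,0,0],"delta_rot":[0,0,0],"fingers":-0.53},{"dp":[0,0,0],"delta_rot":[0,0,0],"fingers":-0.53},{"dp":[0,0,-0.04],"delta_rot":[0,0,0],"fingers":-0.53},{"dp":[0,0,-0.075],"delta_rot":[0,0,0],"fingers":-0.53},{"dp":[0,0,-0.075],"delta_rot":[0,0,0],"fingers":-0.53},{"dp":[0,0,-0.075],"delta_rot":[0,0,0],"fingers":-0.53},{"dp":[-0.05,-0.05,-0.04],"delta_rot":[0,0,0],"fingers":-0.53},{"dp":[-0.05,-0.05,-0.04],"delta_rot":[0,0,0],"fingers":-0.53},{"dp":[0,0,0],"delta_rot":[0,0,0],"fingers":-0.53},{"dp":[0,0,0],"delta_rot":[0,0,0],"fingers":-0.53}]'
python3 - <<'E'
from h import *
def fcloud(c,d):
    v,u=np.mgrid[:480,:640];a=u-c['cx'];b=v-c['cy'];r=np.hypot(a,b)+1e-9;t=r/c['fx'];k=np.tan(t)/r*d
    return (R.from_quat(c['attitude']).apply(np.stack([a*k,-b*k,-d],-1).reshape(-1,3))+c['origin']).reshape(480,640,3)
ang=np.radians(-3.0)
c=manip.camera_model('wrist');p,d=manip.snapshot('wrist');np.savez('w7.npz',p=p,d=d,**c)
ct=manip.camera_model('top');pt,dt=manip.snapshot('top');np.savez('t7.npz',p=pt,d=dt,**ct)
post=np.array([.654,.0195])
for n,X in(('wrist',fcloud(c,d)),('top',cloud(ct,dt))):
    X=X.reshape(-1,3);Q=X[:,:2]-post
    # stand frame: x axis at ang, y at ang+90 ; post at y=+73
    sx=Q@[np.cos(ang),np.sin(ang)];sy=Q@[-np.sin(ang),np.cos(ang)]+.073
    G={}
    for x,y,z in zip(sx,sy,X[:,2]):
        if abs(x)<.04 and -.1<y<.05: G.setdefault((int(x//.008),int(y//.008)),[]).append(z)
    print(n)
    for j in range(6,-13,-1): print(f'{j*8:4d}',' '.join(f'{np.median(G[i,j])*1000:4.0f}' if (i,j) in G else '   .' for i in range(-5,5)))
E
```

```text
t: 12.83
tcp_pos: [0.595, -0.1561, 0.3213]
tool_rot: [0.726, 0.688, 0.001, 0.002]
force: [-0.1, 0.2, 0.4]
finger_gap: 0.233
gripper_force: 0.0
wrist
  48    2    .    8    8  101  101    8    7    7    6
  40    7   30   27   26   97   33    .   31   30   32
  32   25    7    7    7   99    9    7    8    9   32
  24   30    7    7    7   99    8    7    7    9   32
  16   31    7    7    7   99    8    .    7    8   32
   8   31    7    7    7   99    8    7    7    8   32
   0   31    7    7    7   99    8    8    7    8   32
  -8   21    7    7    7   99    8    .    8   10   32
 -16   24    7    7    7  100    8    .    8    8   32
 -24   29    7    7    7   99    8    .    7    8   32
 -32    6    7    7    7  100    8    .    7   10   32
 -40   31    7    7    7   99    8    .    7    8   32
 -48   23    7    7    8    8    8   61    7   10   32
 -56   30    7   27   73   76   75   71    7   17   32
 -64   23    7    7    7    7    7    7    8   15   32
 -72   24    7    7    7    7    7    7    7    8   32
 -80   29    7    7    7    7    7    7    7    9   32
 -88  348   18  
[... 442 characters left out ...]
    5    5   93    8    7    .    7   25
  -8   14    5    6    4   94    8    5    .    8   30
 -16   19    6    6    4   51    7    4    .    6   25
 -24   19    4    6    5   11    6    7    .    5   25
 -32   22    7    6    5   11    9    5    .    8   32
 -40   21    6    5    6   11    9    7    .    8   27
 -48  544    7    6    8    6    7    5    .    9   30
 -56  582  574  544   65   68   61   66    .    9   30
 -64  588  586  582  572  565  544    .    .   11   31
 -72  577  585  582  577  569    8    5    5    9   30
 -80  581  580  575  573  287    5    3    4    7   29
 -88  580  579  575  564    9    8    7    8   18   30
 -96  580  578  573  565   14   15    1    1   17    2
```

Something about 76 mm high stands just off the bar end, possibly two washers on edge, one on the other. I'll check whether it is stationary and what shape it has.

```bash
cat >> h.py <<'E'
def fcloud(c,d):
    v,u=np.mgrid[:480,:640];a=u-c['cx'];b=v-c['cy'];r=np.hypot(a,b)+1e-9;t=r/c['fx'];k=np.tan(t)/r*d
    return (R.from_quat(c['attitude']).apply(np.stack([a*k,-b*k,-d],-1).reshape(-1,3))+c['origin']).reshape(480,640,3)
def stand(X):
    a=np.radians(-3.0);X=X.reshape(-1,3);Q=X[:,:2]-[.654,.0195]
    return np.c_[Q@[np.cos(a),np.sin(a)],Q@[-np.sin(a),np.cos(a)]+.073,X[:,2]]
def blob(S):
    m=(abs(S[:,0])<.031)&(S[:,1]>-.086)&(S[:,1]<.038)&(S[:,2]>.011)&(S[:,2]<.086);return S[m]
E
python3 -m crank '[{"dp":[0,0,0],"delta_rot":[0,0,0],"fingers":-0.53},{"dp":[0,0,0],"delta_rot":[0,0,0],"fingers":-0.53},{"dp":[0,0,0],"delta_rot":[0,0,0],"fingers":-0.53},{"dp":[0,0,0],"delta_rot":[0,0,0],"fingers":-0.53},{"dp":[0,0,0],"delta_rot":[0,0,0],"fingers":-0.53},{"dp":[0,0,0],"delta_rot":[0,0,0],"fingers":-0.53}]'
python3 - <<'E'
from h import *
c=manip.camera_model('wrist');p,d=manip.snapshot('wrist')
ct=manip.camera_model('scene');pt,dt=manip.snapshot('scene')
for n,X in(('wrist',fcloud(c,d)),('scene',cloud(ct,dt))):
    B=blob(stand(X))*1000
    print(n,len(B))
    for z in range(10,86,5):
        k=B[(B[:,2]>=z)&(B[:,2]<z+5)]
        if len(k)>2: print(z,len(k),'x',np.percentile(k[:,0],[2,50,98]).round(),'y',np.percentile(k[:,1],[2,50,98]).round())
E
```

```text
t: 13.43
tcp_pos: [0.5956, -0.1545, 0.3191]
tool_rot: [0.724, 0.689, -0.0, -0.0]
force: [0.4, -0.5, -0.0]
finger_gap: 0.237
gripper_force: 0.0
wrist 787
10 62 x [30. 30. 31.] y [-85. -47.  34.]
15 77 x [30. 30. 31.] y [-84. -43.  20.]
20 101 x [-16.  30.  31.] y [-84. -46.  23.]
25 105 x [-19.  30.  31.] y [-83. -46.  30.]
30 87 x [-18.  30.  31.] y [-84. -52.  11.]
45 24 x [-12.  -2.   9.] y [-49. -48. -48.]
50 5 x [-1.  1.  9.] y [-49. -49. -48.]
60 19 x [-19. -18.  15.] y [-54. -51. -48.]
65 67 x [-19.  -7.  14.] y [-55. -49. -48.]
70 100 x [-16.  -9.  11.] y [-55. -51. -48.]
75 139 x [-10.  -2.   7.] y [-55. -52. -48.]
scene 229
10 25 x [-23.  30.  31.] y [-80. -56.  33.]
15 24 x [-19.  27.  31.] y [-64. -55.  16.]
20 33 x [-29.  30.  31.] y [-84. -55.  32.]
25 32 x [-31.  29.  31.] y [-80. -51.  33.]
30 18 x [-18. -11.  30.] y [-72. -54.  28.]
35 14 x [-13.  -7.   2.] y [-57. -55. -51.]
40 5 x [-12. -10.   0.] y [-55. -54. -50.]
45 10 x [-15.  -2.   9.] y [-55. -54. -49.]
50 14 x [-19.  -8.  15.] y [-56. -54. -50.]
55 11 x [-20. -15.   9.] y [-55. -53. -48.]
60 15 x [-18. -12.  10.] y [-56. -54. -48.]
65 10 x [-14.  -4.  11.] y [-55. -54. -51.]
70 18 x [-13.  -3.   6.] y [-56. -51. -49.]
```

Two washers are balanced on edge, one on the other, at stand y −48 to −55 mm, with the top at 77 mm, so the upper one isn't safely in the tray. I'll nudge it from the −y side so it falls inward under the bar, with the fingers still straddling the bar.

```bash
python3 -m crank '[{"dp":[0.0268,0.0488,0],"delta_rot":[0,0,0],"fingers":-0.53},{"dp":[0.0268,0.0488,0],"delta_rot":[0,0,0],"fingers":-0.53},{"dp":[0,0,0.06],"delta_rot":[0,0,0],"fingers":-0.53},{"dp":[0,0,0.06],"delta_rot":[0,0,0],"fingers":-0.53},{"dp":[0,0,0.06],"delta_rot":[0,0,0],"fingers":-0.53},{"dp":[0,0,0.06],"delta_rot":[0,0,0],"fingers":-0.53},{"dp":[0,0,0],"delta_rot":[0,0,0],"fingers":-0.53},{"dp":[0,0,0],"delta_rot":[0,0,0],"fingers":-0.53}]'
```

```text
t: 14.2
tcp_pos: [0.6447, -0.1301, 0.1979]
tool_rot: [0.725, 0.689, -0.001, -0.002]
force: [0.2, -0.1, 0.1]
finger_gap: 0.234
gripper_force: 0.0
```

```bash
python3 -m crank '[{"dp":[0,0.002,0.04],"delta_rot":[0,0,0],"fingers":-0.53},{"dp":[0,0,0.04],"delta_rot":[0,0,0],"fingers":-0.53},{"dp":[0,0,0.04],"delta_rot":[0,0,0],"fingers":-0.53},{"dp":[0,0,0.036],"delta_rot":[0,0,0],"fingers":-0.53},{"dp":[0,0,0],"delta_rot":[0,0,0],"fingers":-0.53},{"dp":[0,0,0],"delta_rot":[0,0,0],"fingers":-0.53}]'
python3 - <<'E'
from h import *
c=manip.camera_model('scene');p,d=manip.snapshot('scene');B=blob(stand(cloud(c,d)))*1000
for z in range(30,86,5):
    k=B[(B[:,2]>=z)&(B[:,2]<z+5)]
    if len(k)>2: print(z,len(k),'x',np.percentile(k[:,0],[2,50,98]).round(),'y',np.percentile(k[:,1],[2,50,98]).round())
E
```

```text
t: 14.7
tcp_pos: [0.6475, -0.1309, 0.123]
tool_rot: [0.725, 0.689, 0.0, 0.001]
force: [0.7, -0.8, -0.5]
finger_gap: 0.228
gripper_force: 0.0
30 17 x [-20.  -9.  20.] y [-57. -55. -28.]
35 11 x [-13.  -6.   9.] y [-56. -55. -51.]
40 7 x [-14.  -4.   8.] y [-56. -55. -51.]
45 18 x [-17.  -1.  13.] y [-85. -55. -50.]
50 18 x [-19. -15.  14.] y [-84. -55. -48.]
55 18 x [-22. -16.  11.] y [-86. -67. -51.]
60 27 x [-25. -20.  13.] y [-86. -79. -50.]
65 32 x [-24. -17.   1.] y [-85. -72. -50.]
70 23 x [-25. -17.  10.] y [-86. -76. -50.]
75 19 x [-24. -17.  11.] y [-86. -78. -50.]
80 7 x [-23.  11.  22.] y [-86. -84. -75.]
```

```bash
python3 -m crank '[{"dp":[0.01,0,0],"delta_rot":[0,0,0],"fingers":-0.53},{"dp":[0.01,0,0],"delta_rot":[0,0,0],"fingers":-0.53},{"dp":[0.01,0,0],"delta_rot":[0,0,0],"fingers":-0.53},{"dp":[0.01,0,0],"delta_rot":[0,0,0],"fingers":-0.53},{"dp":[0.01,0,0],"delta_rot":[0,0,0],"fingers":-0.53},{"dp":[0.01,0,0],"delta_rot":[0,0,0],"fingers":-0.53},{"dp":[0.01,0,0],"delta_rot":[0,0,0],"fingers":-0.53},{"dp":[0,0,0],"delta_rot":[0,0,0],"fingers":-0.53},{"dp":[0,0,0],"delta_rot":[0,0,0],"fingers":-0.53},{"dp":[0,0,0],"delta_rot":[0,0,0],"fingers":-0.53}]'
python3 - <<'E'
from h import *
c=manip.camera_model('wrist');p,d=manip.snapshot('wrist');B=blob(stand(fcloud(c,d)))*1000
B=B[abs(B[:,0])<27]
for z in range(10,86,5):
    k=B[(B[:,2]>=z)&(B[:,2]<z+5)]
    if len(k)>2: print(z,len(k),'x',np.percentile(k[:,0],[2,50,98]).round(),'y',np.percentile(k[:,1],[2,50,98]).round())
E
```

```text
t: 15.58
tcp_pos: [0.6483, -0.0955, 0.1213]
tool_rot: [0.725, 0.689, -0.0, 0.0]
force: [-0.7, 0.2, 0.6]
finger_gap: 0.238
gripper_force: 0.0
10 2485 x [-18. -10.  16.] y [-42.  12.  35.]
15 266 x [-17. -10.  15.] y [-86.  11.  33.]
20 38 x [-15. -11.  12.] y [-86. -86. -85.]
25 38 x [-15. -10.  12.] y [-86. -86. -85.]
30 11 x [-15. -13.  11.] y [-86. -86. -85.]
50 114 x [-18. -11.  14.] y [-53. -43. -31.]
55 277 x [-23. -11.  20.] y [-46. -32. -31.]
60 432 x [-24. -11.  21.] y [-52. -33. -31.]
65 478 x [-25.  -1.  22.] y [-52. -35. -31.]
70 552 x [-24. -11.  21.] y [-50. -35. -31.]
75 589 x [-25. -11.  21.] y [-50. -35. -31.]
80 461 x [-24.   8.  21.] y [-52. -32. -31.]
85 96 x [-18.   9.  15.] y [-52. -32. -31.]
```

Both are now flat on the tray floor, at 10–16 mm height. I'll back out in −y, lift, retreat and verify.

```bash
python3 -m crank '[{"dp":[-0.04,0,0],"delta_rot":[0,0,0],"fingers":-0.53},{"dp":[-0.04,0,0],"delta_rot":[0,0,0],"fingers":-0.53},{"dp":[0,0,-0.05],"delta_rot":[0,0,0],"fingers":-0.53},{"dp":[0,0,-0.07],"delta_rot":[0,0,0],"fingers":-0.53},{"dp":[0,0,-0.07],"delta_rot":[0,0,0],"fingers":-0.53},{"dp":[0,0,-0.07],"delta_rot":[0,0,0],"fingers":-0.53},{"dp":[0,0,-0.07],"delta_rot":[0,0,0],"fingers":-0.53},{"dp":[-0.04,-0.05,-0.03],"delta_rot":[0,0,0],"fingers":-0.53},{"dp":[-0.03,-0.05,-0.03],"delta_rot":[0,0,0],"fingers":-0.53},{"dp":[0,0,0],"delta_rot":[0,0,0],"fingers":-0.53},{"dp":[0,0,0],"delta_rot":[0,0,0],"fingers":-0.53}]'
python3 - <<'E'
from h import *
c=manip.camera_model('wrist');p,d=manip.snapshot('wrist');X=fcloud(c,d);S=stand(X)
# washers on tray floor: bright pixels in tray plus relief
m=(abs(S[:,0])<.03)&(S[:,1]>-.085)&(S[:,1]<.036)
G={}
for x,y,z in S[m]: G.setdefault((int(x//.006),int(y//.006)),[]).append(z)
for j in range(5,-15,-1): print(f'{j*6:4d}',' '.join(f'{np.median(G[i,j])*1000:4.0f}' if (i,j) in G else '   .' for i in range(-5,5)))
Y=X.reshape(-1,3);k=(Y[:,0]>.36)&(Y[:,0]<.49)&(Y[:,1]>-.05)&(Y[:,1]<.12)&(Y[:,2]>.03)&(Y[:,2]<.1)
print('pin tray obj',k.sum(),Y[k].min(0).round(3) if k.any() else'',Y[k].max(0).round(3) if k.any() else'')
# moved-things check: scene before/after
a=np.load('scene_p.npy').astype(int);b=manip.snapshot('scene')[0].astype(int)
df=(abs(a-b).max(2)>60).astype(np.uint8);n,l,st,ce=cv2.connectedComponentsWithStats(cv2.morphologyEx(df,cv2.MORPH_OPEN,np.ones((3,3))))
print([(s[:4].tolist(),int(s[4])) for s in st[1:] if s[4]>15])
E
```

```text
t: 16.55
tcp_pos: [0.594, -0.169, 0.3179]
tool_rot: [0.725, 0.688, 0.0, 0.001]
force: [0.6, 0.2, 0.2]
finger_gap: 0.235
gripper_force: 0.0
  30    7    7    9   14   99   16   13    .    7    7
  24    7    7   14   14  100   14   15    .    7    7
  18    7    7   14   14  100   97   13    .    7    7
  12    7    7   13   15  100   16   14    .    7    7
   6    7    7    7   14  100   56   13    .    7    7
   0    7    7    7    7  100   14    7    .    7    7
  -6    7    7    7    7  100   98    7    .    7    7
 -12    7    7    7    8  100    8    7    .    7    7
 -18    7    7    7    8  100   99    7    .    7    7
 -24    7    7   13   14  100   15   14    .    7    7
 -30    7    8   14   14  100   15   14    .    7    7
 -36    7    8   14   14  100   14   14    .    7    7
 -42    7    7   14   15  101   15   14    .    8    7
 -48    7    7    7   14   15   15    9    7    7    7
 -54    7    7    7    7    7    7    7    7    7    7
 -60    7    7    7    7    7    7    7    7    7    7
 -66    7    7    7    7    7    7    7    7    7    8
 -72    7    7    7    7  
[... 344 characters left out ...]
], 231), ([402, 39, 8, 6], 37), ([28, 86, 5, 7], 27), ([118, 105, 21, 21], 212), ([67, 120, 136, 252], 14599), ([422, 132, 43, 85], 1965), ([0, 137, 44, 45], 1252), ([43, 193, 7, 28], 129), ([394, 239, 8, 6], 38), ([388, 245, 13, 17], 151), ([99, 247, 4, 6], 22), ([374, 246, 6, 5], 24), ([109, 298, 67, 28], 593), ([308, 308, 16, 26], 302), ([246, 329, 12, 13], 91), ([0, 330, 6, 20], 79), ([232, 330, 12, 7], 61), ([220, 336, 50, 59], 1746), ([117, 347, 9, 25], 154), ([0, 355, 42, 113], 1874), ([117, 389, 9, 12], 78), ([130, 398, 17, 22], 136), ([214, 417, 16, 10], 95), ([177, 421, 87, 52], 1126), ([122, 435, 6, 7], 34), ([33, 438, 120, 42], 1921), ([46, 446, 4, 5], 19), ([47, 452, 6, 8], 41)]
```

Both washers lie flat inside the catch tray, the collar is on the pin tray, and the robot is clear of everything.

```bash
python3 -c "
from station import manip; print(manip.sign_off())"
```

```text
the job is handed in; nothing more can be done
None
```

I handed the job in at about 16.6 s: the washer stand's collar stands upright on the white pin tray, and both washers lie flat in the catch tray after a nudge, since they first landed balanced one on the other; I never touched the other stand.

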